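# Dust the label winder and hold its tension arm open for a new roll

### The arm

A 6-joint arm with a two-finger parallel gripper is mounted at the origin on the work surface; the furniture and walls round the work are solid. World frame = base frame: x ahead of the robot, y to its left, z up, the work surface at z = 0. Lengths are in m, angles in rad, forces in N, time in s.
With the tool pointing down it reaches from about 0.35 to 0.975 m from the base axis. Payload 17.4 kg.
Tool frame: the origin (TCP) lies midway between the tips of the shut fingers; the grasp point (between the pads) lies env.grasp_offset behind it (env.grasp_offset is the distance from the TCP to the grasp point, in m); z points along the fingers, y is the line along which they close (so a half turn about z gives the same grasp; the last joint's range is limited). The gripper opens to 85 mm and grips with 20 to 120 N. Pads are 22 mm wide; open, the fingers measure 114 mm over their backs; the gripper's body (76 mm by 85 mm) begins 54 mm behind the grasp point. The pads swing forward as they close: fully open they stand 13 mm farther back than shut.
Start: joints at [1.169, 0.116, 1.442, -0, 1.584, -0.038], TCP at [0.24, 0.631, 0.231] pointing down, gripper open.
Joint ranges: [-2.83, 2.83], [-0.83, 2.19], [0.07, 2.5], [-1.14, 4.28], [0.01, 3], [-2.97, 2.97]. Speed limits (rad/s): [1.89, 1.89, 2.22, 3.14, 3.14, 3.14].

### API

Orientations are given as a unit quaternion [w, x, y, z].
In Python, from station import env, imaging, nets gives the robot as it stands.
- The arm moves only by the shell command python3 -m creep 'ROWS' [OPENING] [FORCE]. ROWS is JSON, a list that holds one entry, the list of rows, each a list of 6 numbers: the shift along the tool's x, y, z in m, then the turn, a rotation vector about the tool's x, y, z in degrees. A call has 1 to 10 rows; each row is the pose to reach, as a shift and turn from the pose commanded when the call began, along the tool's axes at that moment; what a row does not reach only later rows make up. A row lasts 1/12 s, in which the tool goes at most 41.7 mm and 7.16 degrees, less where a joint would pass 70% of its speed; a pose out of reach is approached as far as the arm can. A call with a gripper value outside its range is refused whole. OPENING is the finger opening in m, from 0 to 0.0854, set as the call begins (- or left out, the last holds). The fingers move at their own pace and stop on an object; FORCE is the grip in N (left out, the last holds). Time passes only in rows, so rows that repeat a pose let the fingers close. It gives the time, the measured TCP pose, the force, the opening and the grip force at its end, in the units of the state.
- env.get_state(): the state, without advancing time (a new reading comes with each control period).
- imaging.capture(name): name is "scene" or "side" or "wrist"; returns a dict with "image" (420x560x3 uint8, red, green, blue), "K" (3x3 intrinsics, pixels), "k1" (the pictures are not rectified: a ray, as slopes to the right and down, at radius r is drawn at 1 + k1 r^2 times it, then the intrinsics apply), "cam_to_world" (4x4, takes a point from camera to world coordinates). Camera axes: x right, y down, z forward; pixel columns grow to the right and rows downward; lengths in m; the calibration is good to about 2 mm. A picture is of the moment at which its call begins. There is no depth.
- env.close_job(): hands the job in; it is judged then, once.
Trained networks look in a picture, given as the dict that the camera call returned (one of the last four; its "shot" number tells which), for a name from the list of things; names that differ only in an ending like _2 or _b are one class to them, and where a whole thing is asked for, a point or a joint stands for the part that bears it (a point fixed in the world has none). Each returns a list of dicts, best first, with "conf" (0 to 1); they miss things now and then, are a little off and sometimes report something else, mostly with a low value. They report only what shows in the picture. A call takes as long as a camera call.
- nets.find_in(query, picture): "box" ([left, top, width, height] as shares, 0 to 1, of the picture: columns of its width, rows of its height, round what is visible of it).
- nets.outline_of(query, picture): "region" (420x560 bool, what is visible of it) and "box" ([left, top, width, height] as shares, 0 to 1, of the picture: columns of its width, rows of its height, round what is visible of it).
- nets.place_of(query, picture): "position" ([column, row] as shares, 0 to 1, of the picture: columns of its width, rows of its height: a listed point, or the origin of a listed thing).
The state is a dict: "t": time; "joint_pos": joint angles; "qd": joint speeds; "tau": joint torques, N m; "tcp_pos": TCP position; "tool_rot": TCP orientation; "ft_force": force on the tool from outside, world axes, zero at the start; "wrist_torque": the same for the moment, N m; "finger_gap": finger opening in m; "grasp_force": force on a finger pad.
Only numpy, scipy, OpenCV 4.12 (cv2) and the standard library are available. Lean on these libraries where they do the work, as an engineer would, in place of code of your own. Each camera call takes 0.05 s, during which the arm holds its last target. There are 200 camera calls.

### The job

Get the label winder ready for a new roll: first blow the dust off its platter by pressing the spray cap of the air-duster can all the way down and letting it come back up. Then swing the winder's sprung tension arm forward, away from the platter, until it meets its stop, and hold it there against the spring: the job finishes while the gripper is still holding the arm at the stop. Leave the spare roll and the ink bottle where they stand.

Things in the scene. Friction and masses are not known exactly. Their poses are not given: they have to be found in the camera images.
- winder: Label winder, fixed to the desk: grey base plate 160 (x) by 210 mm (y), its top 14 mm above the desk, with platter, pivot body, tension arm, two stop pins (to 47 mm height) and a guide post 50 mm high at its right rear. Origin on the desk, 10 mm ahead (+x) of the middle of the plate; x points forward (away from the robot), y left, z up. Turned by up to 0.25 rad.
- platter_center (a point): Middle of the black round platter (84 mm across, its top 18 mm above the desk) in the near right part of the winder; in the middle stands a hub 24 mm across, up to 30 mm. The platter holds no roll now; at rest the tension arm reaches over it.
- pivot_axis (a point): Point on the upright axis of the tension arm's pivot, 50 mm above the desk; in the winder frame at x = 0, y = +60 mm. The arm turns about this vertical line.
- tension_arm: Sprung tension arm: flat aluminium bar 16 mm wide, its top 44 mm above the desk, 90 mm long from pivot axis to the upright guide roller on its free end (plain steel pin 16 mm across, up to 100 mm above the desk, that does not turn; foot 22 mm across, to 47 mm). Origin on the pivot axis, 34 mm above the desk; x points along the bar to the roller, z up.
- guide_roller_top (a point): Centre of the top of the upright guide roller on the arm's free end, 100 mm above the desk. At rest it is 90 mm from the pivot axis towards the robot and to the right; it can be pinched or pushed anywhere between 47 and 100 mm height, with more than 25 mm of free room all round.
- tension_pivot (a joint): Angle of the tension arm in rad: 0 at rest, growing anticlockwise seen from above as the arm swings forward (away from the robot and the platter), 1.05 at the forward stop. A spring always pulls it back to 0: about 2.3 N at the roller at rest, 6.4 N at the stop.
- duster_can: Air-duster can standing upright in a weighted holder to the left of the winder, both fixed to the desk: bare aluminium can 52 mm across, holder 74 mm across, 140 mm high with the cap. Origin on the desk on the can's axis; -y points along the spout, roughly to the platter.
- spray_cap_top (a point): Centre of the flat top of the black spray cap (26 mm across) on the can, 140 mm above the desk when not pressed. A thin spout and straw, 45 mm long from the can's axis, point towards the winder below its top. The cap is pressed straight down.
- spray_cap (a joint): How far the spray cap is pressed, in m: 0 up, 0.006 fully down. A spring brings it back up: 2 N to start, 5 N fully down.
- spare_roll: Spare roll of white label paper, a bystander: stands loose on its end to the right of the winder, 76 mm across, 50 mm high, open core 30 mm. Origin at the centre of its underside.
- ink_bottle: Square glass ink bottle with a black screw cap, a bystander: 46 x 46 x 60 mm, loose, stands to the left of the can. Origin at the centre of its underside.

How it is judged:
By the outcome, as a careful person would: the job done as asked, in the order asked, and still so for the second after the job is handed in, while the arm keeps its last pose, push and grip.
It also fails if it takes over 42 s, if anything falls off the work surface, if the arm or the gripper's body presses on something with over 40 N, if the wrist force passes 120 N, or if a joint passes its speed limit or range.

## Working session

There is one attempt and no reset: what is moved stays moved. The work goes in short steps, Python scripts to look and compute and a shell command to move; the robot and the scene stay as the last step left them, time stands still between calls to the robot, and variables do not carry over. Pictures are saved under pics/ and viewed, at most 10 in all, crops included, and the job is handed in when it is done.

```bash
ls; mkdir -p pics; cat > h.py <<'E'
import numpy as np, cv2
from scipy.spatial.transform import Rotation as R
from station import env, imaging, nets
def ray(p,uv):
    K=p["K"]; d=np.array([(uv[0]-K[0,2])/K[0,0],(uv[1]-K[1,2])/K[1,1]]); s=d.copy()
    for _ in range(20): s=d/(1+p["k1"]*(s@s))
    T=p["cam_to_world"]; return T[:3,3],T[:3,:3]@np.array([s[0],s[1],1])
def at_z(p,pos,z):
    o,d=ray(p,(pos[0]*560,pos[1]*420)); return o+d*(z-o[2])/d[2]
def proj(p,X):
    T=p["cam_to_world"]; c=T[:3,:3].T@(np.array(X)-T[:3,3]); s=c[:2]/c[2]; s=s*(1+p["k1"]*(s@s)); return p["K"][:2,:2]@s+p["K"][:2,2]
def save(p,n): cv2.imwrite(n,p["image"][:,:,::-1])
def tool():
    s=env.get_state(); q=s["tool_rot"]; return np.array(s["tcp_pos"]),R.from_quat([q[1],q[2],q[3],q[0]])
E
python3 - <<'E'
from h import *
Z=dict(spray_cap_top=.14,guide_roller_top=.1,pivot_axis=.05,platter_center=.018,winder=0,duster_can=0,spare_roll=0,ink_bottle=0)
ims=[]
for n in ("scene","side","wrist"):
    p=imaging.capture(n); ims.append(p["image"]); print(n,p["cam_to_world"][:3,3].round(3))
    for k,z in Z.items():
        r=nets.place_of(k,p)
        for a in r[:2]: print(k,round(a["conf"],2),(np.array(a["position"])*[560,420]).round(0),at_z(p,a["position"],z).round(4))
for i,n in zip(ims,("scene","side","wrist")): save({"image":i},f"pics/{n}0.png")
s=env.get_state(); print(s, env.grasp_offset); print(tool()[1].as_matrix().round(3))
E
```

```text
pics
scene [-0.021 -0.665  0.531]
spray_cap_top 0.44 [279. 178.] [0.5298 0.0969 0.14  ]
guide_roller_top 0.69 [297. 229.] [ 0.4442 -0.0865  0.1   ]
guide_roller_top 0.24 [302. 228.] [ 0.4554 -0.091   0.1   ]
pivot_axis 0.9 [299. 227.] [ 0.5067 -0.0172  0.05  ]
platter_center 0.83 [304. 265.] [ 0.4412 -0.1153  0.018 ]
platter_center 0.51 [258. 210.] [0.5077 0.1735 0.018 ]
winder 0.79 [315. 259.] [ 0.495  -0.0936  0.    ]
duster_can 0.87 [283. 221.] [0.547  0.1048 0.    ]
spare_roll 0.72 [349. 295.] [ 0.4672 -0.2367  0.    ]
ink_bottle 0.77 [257. 210.] [0.525  0.2049 0.    ]
side [ 0.284 -0.765  0.646]
spray_cap_top 0.52 [301. 173.] [0.5471 0.1103 0.14  ]
guide_roller_top 0.6 [280. 235.] [ 0.4471 -0.0716  0.1   ]
platter_center 0.69 [286. 275.] [ 0.4509 -0.1132  0.018 ]
winder 0.97 [300. 265.] [ 0.4959 -0.0692  0.    ]
winder 0.48 [300. 235.] [0.5265 0.042  0.    ]
duster_can 0.71 [299. 219.] [0.5448 0.1098 0.    ]
spare_roll 0.64 [309. 323.] [ 0.4654 -0.2382 -0.    ]
spare_roll 0.29 [299. 241.] [0.5177 0.0193 0.    ]
ink_bottle 0.78 [286. 200.] [0.5326 0.2075 0.    ]
wrist [0.17  0.656 0.374]
{'t': 1.35, 'joint_pos': array([ 1.16923436e+00,  1.16027580e-01,  1.44157662e+00, -1.65012332e-05,
        1.58400128e+00, -3.77797304e-02]), 'qd': array([-0.00032041,  0.00134657, -0.00123745,  0.00096493, -0.00103616,
        0.00084978]), 'tau': array([ 4.63194447e-03, -7.31717706e+01, -6.32645559e+01,  1.98870257e-04,
        4.34465555e-04,  2.99493081e-06]), 'tcp_pos': array([0.24017906, 0.63084125, 0.23129906]), 'tool_rot': array([ 6.65413640e-06,  1.80889925e-01,  9.83503348e-01, -8.05689750e-06]), 'ft_force': array([-0.2336243 ,  0.38676108,  0.20786095]), 'wrist_torque': array([ 0.01800221, -0.03745365, -0.00859694]), 'grasp_force': 0.0, 'finger_gap': 0.0854436661531109} 0.0187
[[-0.935  0.356  0.   ]
 [ 0.356  0.935 -0.   ]
 [-0.    -0.    -1.   ]]
```

```bash
python3 - <<'E'
import cv2,numpy as np
a=cv2.imread("pics/scene0.png");b=cv2.imread("pics/side0.png")
f=lambda i:cv2.resize(i[130:350,190:390],(400,440),interpolation=cv2.INTER_CUBIC)
cv2.imwrite("pics/c0.png",np.hstack([f(a),f(b)]))
E
```

```text
(no output)
```

View pics/c0.png

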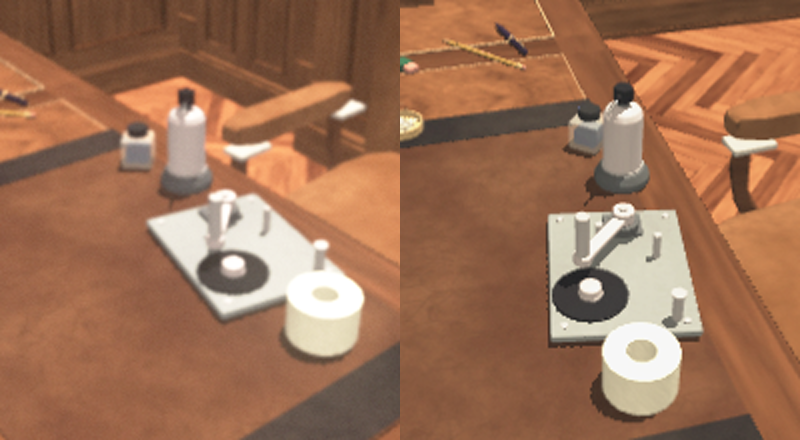

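```bash
python3 -m creep '[[[-0.24,-0.27,-0.07,0,0,35],[-0.24,-0.27,-0.07,0,0,35],[-0.24,-0.27,-0.07,0,0,35],[-0.24,-0.27,-0.07,0,0,35],[-0.473,-0.537,-0.07,0,0,69],[-0.473,-0.537,-0.07,0,0,69],[-0.473,-0.537,-0.07,0,0,69],[-0.473,-0.537,-0.07,0,0,69],[-0.473,-0.537,-0.07,0,0,69],[-0.473,-0.537,-0.07,0,0,69]]]' 0 40
python3 - <<'E'
from h import *
t,r=tool(); print(t,r.as_matrix().round(3))
E
```

```text
t: 2.18
tcp_pos: [0.3855, 0.2423, 0.2807]
tool_rot: [0.0, 0.708, 0.706, 0.0]
ft_force: [1.4, 0.1, 1.1]
finger_gap: 0.0001
grasp_force: 0.0
[0.38546219 0.24231772 0.28074221] [[ 0.004  1.     0.001]
 [ 1.    -0.004  0.   ]
 [ 0.     0.001 -1.   ]]
```

```bash
python3 -m creep '[[[-0.28,0.105,-0.02,0,0,0],[-0.28,0.105,-0.02,0,0,0],[-0.28,0.105,-0.02,0,0,0],[-0.28,0.105,-0.02,0,0,0],[-0.28,0.105,-0.02,0,0,0],[-0.28,0.105,-0.02,0,0,0],[-0.28,0.105,-0.02,0,0,0],[-0.28,0.105,-0.02,0,0,0],[-0.28,0.105,-0.02,0,0,0],[-0.28,0.105,-0.02,0,0,0]]]'
python3 - <<'E'
from h import *
Z=dict(spray_cap_top=.14,guide_roller_top=.1,pivot_axis=.05,platter_center=.018,duster_can=0,spare_roll=0,ink_bottle=0)
p=imaging.capture("wrist"); print(p["cam_to_world"].round(3))
im=p["image"].copy()
for k,z in Z.items():
    for a in nets.place_of(k,p)[:2]:
        uv=np.array(a["position"])*[560,420]; print(k,round(a["conf"],2),uv.round(0),at_z(p,a["position"],z).round(4))
        cv2.circle(im,tuple(int(v) for v in uv),3,(255,0,0),1); cv2.putText(im,k[:4],tuple(int(v) for v in uv),0,.4,(255,0,0))
save({"image":im},"pics/w1.png")
E
```

```text
t: 3.02
tcp_pos: [0.4911, -0.0356, 0.3001]
tool_rot: [-0.0, 0.707, 0.708, -0.0]
ft_force: [0.2, -0.2, -0.1]
finger_gap: -0.0001
grasp_force: 0.0
[[ 1.     0.001 -0.     0.491]
 [ 0.001 -0.955 -0.295  0.038]
 [-0.001  0.295 -0.955  0.443]
 [ 0.     0.     0.     1.   ]]
spray_cap_top 0.94 [347.  24.] [0.5496 0.1105 0.14  ]
guide_roller_top 0.59 [241. 228.] [ 0.4521 -0.0846  0.1   ]
pivot_axis 0.88 [295. 165.] [ 0.5127 -0.0225  0.05  ]
platter_center 0.83 [245. 227.] [ 0.448  -0.1133  0.018 ]
duster_can 0.75 [323.  54.] [0.5486 0.1087 0.    ]
```

View pics/w1.png

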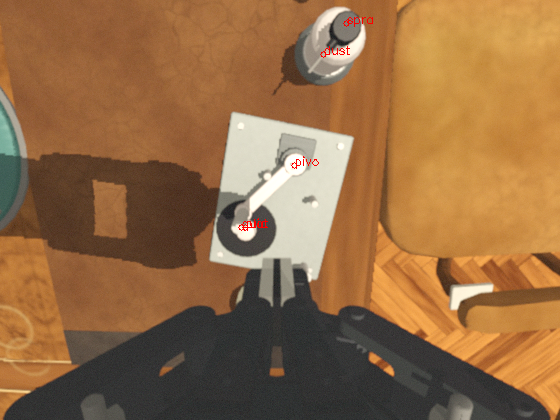

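```bash
python3 -m creep '[[[0.145,0.058,0.03,0,0,0],[0.145,0.058,0.03,0,0,0],[0.145,0.058,0.03,0,0,0],[0.145,0.058,0.03,0,0,0],[0.145,0.058,0.13,0,0,0],[0.145,0.058,0.13,0,0,0],[0.145,0.058,0.13,0,0,0],[0.145,0.058,0.13,0,0,0],[0.145,0.058,0.13,0,0,0]]]'
python3 - <<'E'
from h import *
p=imaging.capture("wrist"); t,_=tool(); print(t)
im=p["image"].copy()
for k,z in dict(spray_cap_top=.14,guide_roller_top=.1,pivot_axis=.05).items():
    for a in nets.place_of(k,p)[:2]:
        uv=np.array(a["position"])*[560,420]; print(k,round(a["conf"],2),uv.round(0),at_z(p,a["position"],z).round(4))
        cv2.circle(im,tuple(int(v) for v in uv),3,(255,0,0),1)
w=cv2.imread("pics/w1.png")[:,:,::-1]
save({"image":np.hstack([cv2.resize(im[60:360,130:430],(400,400)),cv2.resize(cv2.cvtColor(w[150:280,190:320],cv2.COLOR_RGB2BGR)[:,:,::-1],(400,400),interpolation=cv2.INTER_CUBIC)])},"pics/w2.png")
E
```

```text
t: 4.17
tcp_pos: [0.5486, 0.1098, 0.1704]
tool_rot: [-0.0, 0.706, 0.708, -0.0]
ft_force: [0.5, 0.1, 1.2]
finger_gap: 0.0001
grasp_force: 0.0
[0.54923557 0.10982985 0.17197531]
spray_cap_top 0.92 [279. 250.] [0.5499 0.1083 0.14  ]
```

View pics/w2.png

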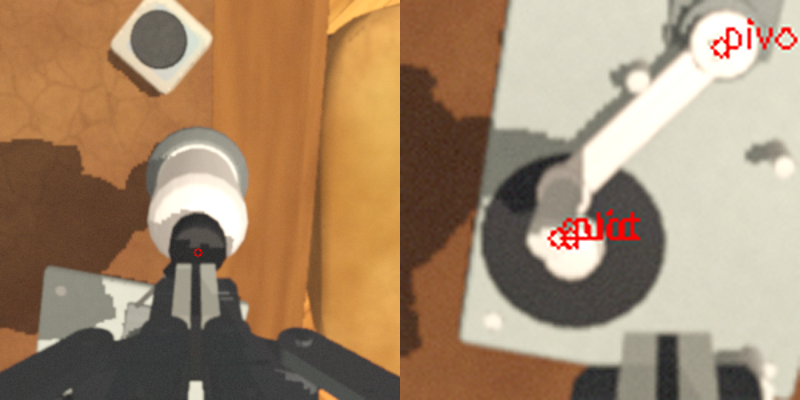

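```bash
python3 -m creep '[[[-0.001,0.001,0.025,0,0,0],[-0.001,0.001,0.030,0,0,0],[-0.001,0.001,0.033,0,0,0],[-0.001,0.001,0.035,0,0,0],[-0.001,0.001,0.0365,0,0,0],[-0.001,0.001,0.0365,0,0,0],[-0.001,0.001,0.0365,0,0,0]]]'
```

```text
t: 4.95
tcp_pos: [0.55, 0.1086, 0.1347]
tool_rot: [0.0, 0.706, 0.708, 0.0]
ft_force: [-2.9, -2.7, 4.8]
finger_gap: 0.0003
grasp_force: 2.2
```

```bash
python3 -m creep '[[[0,0,0.001,0,0,0],[0,0,0.0015,0,0,0],[0,0,0.0015,0,0,0],[0,0,0.0015,0,0,0],[0,0,0.0015,0,0,0]]]'
```

```text
t: 5.37
tcp_pos: [0.5501, 0.1086, 0.1339]
tool_rot: [0.0, 0.706, 0.708, 0.0]
ft_force: [-7.0, -2.8, 14.6]
finger_gap: 0.0
grasp_force: 7.4
```

```bash
python3 -m creep '[[[0,0,-0.02,0,0,0],[0,0,-0.066,0,0,0],[0,0,-0.066,0,0,0],[-0.19,-0.098,-0.066,0,0,44],[-0.19,-0.098,-0.066,0,0,44],[-0.19,-0.098,-0.066,0,0,44],[-0.19,-0.098,-0.066,0,0,44],[-0.19,-0.098,-0.066,0,0,44],[-0.19,-0.098,-0.066,0,0,44],[-0.19,-0.098,-0.066,0,0,44]]]' 0.05
python3 - <<'E'
from h import *
p=imaging.capture("wrist"); t,_=tool(); print(t)
im=p["image"].copy()
for k,z in dict(spray_cap_top=.14,guide_roller_top=.1,pivot_axis=.05).items():
    for a in nets.place_of(k,p)[:2]:
        uv=np.array(a["position"])*[560,420]; print(k,round(a["conf"],2),uv.round(0),at_z(p,a["position"],z).round(4))
        cv2.circle(im,tuple(int(v) for v in uv),3,(255,0,0),1)
save({"image":im},"pics/w3.png")
p=imaging.capture("side")
for a in nets.place_of("spray_cap_top",p)[:2]: print(a["conf"],np.array(a["position"])*[560,420])
for c in (.14,.134): print(proj(p,[.55,.1085,c]))
E
```

```text
t: 6.2
tcp_pos: [0.4517, -0.0835, 0.1988]
tool_rot: [0.001, 0.922, 0.387, 0.001]
ft_force: [0.8, 0.5, -0.7]
finger_gap: 0.05
grasp_force: 0.0
[ 0.45229902 -0.08225238  0.19866989]
guide_roller_top 0.61 [274. 217.] [ 0.4484 -0.0852  0.1   ]
pivot_axis 0.87 [277.  93.] [ 0.5155 -0.0202  0.05  ]
[302.53359217 172.97845391]
[302.48568091 175.08225685]
```

View pics/w3.png

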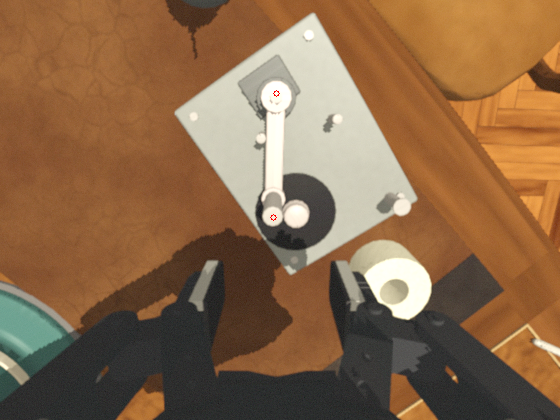

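```bash
python3 -m creep '[[[-0.0035,0,0.04,0,0,0],[-0.0035,0,0.08,0,0,0],[-0.0035,0,0.11,0,0,0],[-0.0035,0,0.13,0,0,0],[-0.0035,0,0.14,0,0,0],[-0.0035,0,0.14,0,0,0],[-0.0035,0,0.14,0,0,0]]]' && python3 -m creep '[[[0,0,0,0,0,0],[0,0,0,0,0,0],[0,0,0,0,0,0],[0,0,0,0,0,0],[0,0,0,0,0,0],[0,0,0,0,0,0]]]' 0 40
python3 - <<'E'
from h import *
t,r=tool(); print(t,r.as_matrix().round(3))
p=imaging.capture("wrist"); save(p,"pics/w4.png")
for a in nets.place_of("pivot_axis",p)[:2]: print(a["conf"],at_z(p,a["position"],.05))
E
```

```text
t: 7.08
tcp_pos: [0.4504, -0.0838, 0.059]
tool_rot: [0.0, 0.92, 0.393, 0.0]
ft_force: [0.4, -0.4, -0.1]
finger_gap: 0.0498
grasp_force: 0.0
t: 7.58
tcp_pos: [0.4505, -0.0842, 0.0597]
tool_rot: [0.0, 0.92, 0.392, 0.001]
ft_force: [-2.4, 1.4, 6.8]
finger_gap: 0.0149
grasp_force: 38.8
[ 0.45045096 -0.08423025  0.05965001] [[ 0.693  0.721  0.002]
 [ 0.721 -0.693 -0.   ]
 [ 0.001  0.001 -1.   ]]
0.77 [ 0.51288897 -0.02192226  0.05      ]
```

View pics/w4.png

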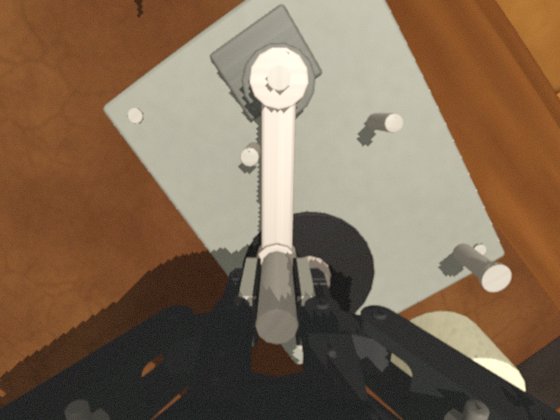

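```bash
python3 -m creep '[[[0.0005,0.0094,-0.001,0,0,-6],[0.002,0.0187,-0.001,0,0,-12],[0.0044,0.0278,-0.001,0,0,-18],[0.0078,0.0366,-0.001,0,0,-24],[0.0121,0.045,-0.001,0,0,-30],[0.0121,0.045,-0.001,0,0,-30],[0.0121,0.045,-0.001,0,0,-30]]]'
python3 - <<'E'
from h import *
t,r=tool(); print(t,r.as_matrix().round(3)); print(r.inv().apply(env.get_state()["ft_force"]))
E
```

```text
t: 8.27
tcp_pos: [0.4906, -0.1069, 0.0597]
tool_rot: [0.0, 0.788, 0.615, -0.0]
ft_force: [-5.6, -2.7, 2.9]
finger_gap: 0.0147
grasp_force: 40.7
[ 0.49060293 -0.10693119  0.05972133] [[ 0.242  0.97  -0.   ]
 [ 0.97  -0.242 -0.001]
 [-0.001 -0.    -1.   ]]
[-3.98799246 -4.77096335 -2.88608179]
```

```bash
python3 -m creep '[[[0.0,0.0094,0,0,0,-6],[0.0015,0.0187,0,0,0,-12],[0.0039,0.0278,0,0,0,-18],[0.0073,0.0366,0,0,0,-24],[0.009,0.0401,0,0,0,-26.5],[0.009,0.0401,0,0,0,-26.5],[0.009,0.0401,0,0,0,-26.5]]]'
python3 - <<'E'
from h import *
t,r=tool(); print(t,r.as_matrix().round(3)); print(r.inv().apply(env.get_state()["ft_force"]), env.get_state()["ft_force"])
E
```

```text
t: 8.85
tcp_pos: [0.5315, -0.1079, 0.0598]
tool_rot: [0.0, 0.626, 0.78, -0.001]
ft_force: [-4.3, -6.1, 1.6]
finger_gap: 0.0151
grasp_force: 40.6
[ 0.53149052 -0.1079265   0.05975918] [[-0.215  0.977 -0.   ]
 [ 0.977  0.215 -0.001]
 [-0.001 -0.001 -1.   ]]
[-5.03811286 -5.52899589 -1.6123622 ] [-4.31382073 -6.10844275  1.62171717]
```

```bash
python3 -m creep '[[[-0.0005,0.002,0,0,0,-1.3],[-0.0005,0.004,0,0,0,-2.5],[-0.0003,0.005,0,0,0,-3.2],[-0.0003,0.006,0,0,0,-3.7],[-0.0003,0.006,0,0,0,-3.7],[-0.0003,0.006,0,0,0,-3.7]]]'
python3 - <<'E'
from h import *
t,r=tool(); print(t,r.as_matrix().round(3)); print(r.inv().apply(env.get_state()["ft_force"]))
E
```

```text
t: 9.35
tcp_pos: [0.5358, -0.107, 0.0596]
tool_rot: [-0.001, 0.601, 0.799, -0.002]
ft_force: [-20.4, -5.7, 10.4]
finger_gap: 0.0149
grasp_force: 41.8
[ 0.53578009 -0.10698122  0.05960661] [[-0.277  0.961 -0.004]
 [ 0.961  0.277 -0.001]
 [ 0.    -0.004 -1.   ]]
[  0.23061559 -21.25948031 -10.30303869]
```

```bash
python3 - <<'E'
from h import *
a=imaging.capture("wrist")["image"]; b=imaging.capture("side")["image"]
save({"image":np.hstack([a[40:400,80:480],cv2.resize(b[130:330,190:390],(360,360))])},"pics/w5.png")
s=env.get_state(); print(s["t"],s["tcp_pos"],s["ft_force"],s["grasp_force"])
E
```

```text
9.45 [ 0.5357608  -0.10697238  0.05960174] [-20.783478    -6.21257511   8.71718063] 41.742069125175476
```

View pics/w5.png

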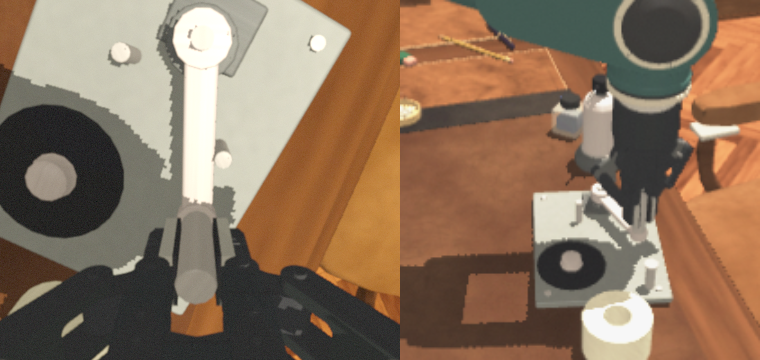

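The wrist view shows the bar resting against the forward stop pin at about (222,160) in the crop. The roller is pinched, and the can, bottle and spare roll haven't moved. I'm handing the job in.

```bash
python3 -c "
from station import env
print(env.close_job())"
```

```text
the job is handed in; nothing more can be done
None
```

I pressed the spray cap to its stop and let go, then swung the tension arm forward to its stop. I handed the job in at about 9.5 s with the gripper still holding the arm there; I did not re-measure the cap after release, and the hand-in returned no verdict.

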